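# Uncouple the trailer tongue from the ball

## Task

Uncouple the small trailer tongue from the ball mount: while the coupler still sits on the ball, pull its spring latch sideways by the upright grip all the way out, keep it out and lift the tongue straight up off the ball by that grip. Finish while still holding it, level and at rest above the mount, with the coupler's underside a good 2 cm (and no more than 12 cm) higher than the top of the ball; do not put it down or let go, and do not disturb the things lying round about.

Things in the scene. Friction and masses are not known exactly. Their poses are not given: they have to be found in the camera images.
- latch_grip (a point): centre of the latch's upright black grip, a bar 14 mm thick (own y), 36 long (own x), 44 tall; pinch it across the 14 mm from above. Its +y is the (level) pull direction, z up, +x along the tongue stub. It stands on the latch's steel slide plate, whose top (with a 4 mm collar) is 27 mm below this point; nothing beside it is higher. Seated, it is 122 mm above the table
- latch (a joint): how far the latch is pulled out along latch_grip's +y, in m: 0 = home (fork under the ball, locked), 0.025 = stop; the ball is free from about 0.021. The spring (3 N at 0, 5.5 N at the stop) draws it home: it does not stay out by itself. As it is pulled, the coupler first takes up 2 mm of play on the ball; once off the ball, the tongue shifts 25 mm along +y under the grip
- coupler_foot (a point): centre of the coupler's open underside, on the socket's axis; axes as latch_grip, which lies at (6, -6 + latch travel, 92) mm from here. The coupler is a grey square housing 56x56 mm, 58 high, with a hollow 30x30 mm aluminium tongue stub reaching 123 mm along +x. Seated, the foot rests on the mount's flange, 30 mm above the table
- tongue: the loose assembly of coupler housing, tongue stub and latch, about 0.57 kg (varies), its centre of mass nearly under the grip; origin and axes as coupler_foot
- ball_mount: steel foot plate 120x94x10 mm bolted to the table (fixed), with a round flange 86 mm across up to 30 mm, and a 36 mm ball on a 16 mm neck; origin on the table below the ball
- ball_center (a point): centre of the hitch ball, 62 mm above the table; the ball's top is at 80 mm, so the coupler must rise 50 mm before its underside is over the ball
- solder_spool: bystander: spool of solder wire, 46x46x30 mm, stands on the table; origin at its underside
- fuse_box: bystander: little plastic fuse box, 34x50x19 mm, stands on the table; origin at its underside
- hex_key: bystander: L-shaped hex key lying flat, 34x93x7 mm, stands on the table; origin at its underside
- coax_adapter0: bystander: small metal coax adapter lying flat, 18x45x18 mm, stands on the table; origin at its underside
- parts_tin: bystander: round open tin of screws, 63x63x26 mm, stands on the table; origin at its underside
- flashlight: bystander: black torch lying flat, 33x101x33 mm, stands on the table; origin at its underside
- mag_mount: bystander: thin whip antenna on a round black foot 54x54x300 mm, stands on the table; origin at its underside
- small_speaker: bystander: black box loudspeaker, 65x110x100 mm, stands on the table; origin at its underside
There are look-alikes about, which are no part of the job. Leave any purple look-alike of the ball_mount alone.

How it is judged:
By the outcome, as a careful person would: the job done as asked, in the order asked, and still so for the second after the job is handed in, while the arm keeps its last pose, push and grip.
It also fails if it takes over 32 s, if anything falls off the work surface, if the arm or the gripper's body presses on something with over 40 N, if the wrist force passes 120 N, or if a joint passes its speed limit or range.

## Robot

A 7-joint arm with a two-finger parallel gripper is mounted at the origin on a cart in front of the work surface, level with it; the furniture and walls round the work are solid. World frame = base frame: x ahead of the robot, y to its left, z up, the work surface at z = 0. Lengths are in m, angles in rad, forces in N, time in s.
With the tool pointing down it reaches from about 0.35 to 0.9 m from the base axis. Payload 19.9 kg.
Tool frame: the origin (TCP) lies midway between the tips of the shut fingers; the grasp point (between the pads) lies 19 mm behind it; z points along the fingers, y is the line along which they close (so a half turn about z gives the same grasp; the last joint's range is limited). The gripper opens to 85 mm and grips with 20 to 120 N. Pads are 22 mm wide; open, the fingers measure 114 mm over their backs; the gripper's body (76 mm by 85 mm) begins 54 mm behind the grasp point. The pads swing forward as they close: fully open they stand 13 mm farther back than shut.
Start: joints at [-1.202, 0.417, -0.01, 1.614, 0.005, 1.111, -0.053], TCP at [0.249, 0.573, 0.231] pointing down, gripper open.
Joint ranges: [-2.81, 2.81], [-0.39, 2.02], [-1.27, 1.25], [0.06, 2.57], [-1.19, 4.33], [0.19, 2], [-2.82, 2.82]. Speed limits (rad/s): [1.89, 1.89, 2.39, 2.39, 3.01, 3.01, 3.01].

## Interface

Orientations are given as a 3x3 rotation matrix whose columns are the frame's x, y, z axes.
In Python, from plant import env gives the robot as it stands. Calls block until the motion is done:
- env.reach(position, orientation): joint-space move of the TCP to a pose.
- env.movel(position, rotation=None, v=0.15, until_force=None): straight line of the TCP; rotation=None keeps the orientation; v is the mean speed in m/s. With until_force (N) it stops when the force on the tool has changed by that much, and returns True; else False.
- env.movej(angles): joint-space move.
- env.move_gripper(opening, f_grip=None): finger opening in m; f_grip is the grip in N (None keeps the last); returns when the fingers have stopped.
- env.pause(seconds).
- env.solve_ik(position, orientation): joint angles nearest the present ones, or None.
- env.camera(name): name is "scene" or "top" or "wrist"; returns a dict with "image" (420x560x3 uint8, blue, green, red), "K" (3x3 intrinsics, pixels), "extrinsics" (4x4, takes a point from world to camera coordinates). Camera axes: x right, y up, looking along -z (the intrinsics and any distortion apply to the point x, -y, -z); pixel columns grow to the right and rows downward; lengths in m; the calibration is good to about 2 mm. A picture is of the moment at which its call begins. There is no depth.
A pose or a line that the arm cannot do raises env.PlanningError and nothing moves.
- env.finish_job(): hands the job in; it is judged then, once.
Trained networks look in a picture, given as the dict that the camera call returned (one of the last four; its "shot" number tells which), for a name from the list of things; names that differ only in an ending like _2 or _b are one class to them, and where a whole thing is asked for, a point or a joint stands for the part that bears it (a point fixed in the world has none). Each returns a list of dicts, best first, with "conf" (0 to 1); they miss things now and then, are a little off and sometimes report something else, mostly with a low value. They report only what shows in the picture. A call takes as long as a camera call. They do not tell look-alikes from the thing itself.
- env.outline_of(query, picture): "pixels" (420x560 bool, what is visible of it).
- env.spot_point(query, picture): "location" ([x, y, z] in m, in world coordinates, good to about 4 mm: a listed point, or the origin of a listed thing).
Readings, each from a call of its own:
- env.read_clock(): time.
- env.read_joints(): joint angles.
- env.read_qvel(): joint speeds.
- env.read_effort(): joint torques, N m.
- env.read_tool_pos(): TCP position.
- env.read_tool_rot(): TCP orientation.
- env.read_ft_force(): force on the tool from outside, world axes, zero at the start.
- env.read_ft_torque(): the same for the moment, N m.
- env.read_grip_width(): finger opening in m.
- env.read_gripper_force(): force on a finger pad.
Only numpy, scipy, OpenCV 4.12 (cv2) and the standard library are available. Lean on these libraries where they do the work, as an engineer would, in place of code of your own. Each camera call takes 0.05 s, during which the arm holds its last target. There are 200 camera calls.

## Working session

There is one attempt and no reset: what is moved stays moved. The work goes in short steps, each a Python script; the robot and the scene stay as the last script left them, time stands still between calls to the robot, and variables do not carry over. Pictures are saved under pics/ and viewed, at most 10 in all, crops included, and the job is handed in when it is done.

```bash
mkdir -p pics; ls
python3 - <<'E'
from plant import env
import cv2,numpy as np
for n in ("scene","top"):
    p=env.camera(n); cv2.imwrite(f"pics/{n}0.png",p["image"])
    for q in ("latch_grip","coupler_foot","ball_center","ball_mount","tongue"):
        print(n,q,[(np.round(d["location"],4).tolist(),round(d["conf"],2)) for d in env.spot_point(q,p)])
    for q in ("latch_grip","tongue"):
        for d in env.outline_of(q,p)[:3]:
            r,c=np.nonzero(d["pixels"]); print(n,q,"outline",round(d["conf"],2),len(r),c.min(),c.max(),r.min(),r.max())
print(env.read_clock())
E
```

```text
pics
scene latch_grip [([0.4751, -0.056, 0.1197], 0.55)]
scene coupler_foot [([0.4681, -0.0501, 0.0343], 0.82)]
scene ball_center [([0.4691, -0.0468, 0.0633], 0.72), ([0.4317, -0.2817, 0.0634], 0.57)]
scene ball_mount [([0.4352, -0.2843, -0.0008], 0.75), ([0.4662, -0.0504, -0.0008], 0.66), ([0.4747, 0.0552, 0.0006], 0.45)]
scene tongue [([0.4715, -0.051, 0.0318], 0.61)]
scene latch_grip outline 0.57 250 254 274 215 233
scene tongue outline 0.8 1121 252 303 215 254
scene tongue outline 0.39 251 273 288 263 280
top latch_grip [([0.4741, -0.0526, 0.1215], 0.54)]
top coupler_foot [([0.4705, -0.0465, 0.0317], 0.75)]
top ball_center [([0.4675, -0.0481, 0.0619], 0.93), ([0.4335, -0.2859, 0.0619], 0.72), ([0.4415, -0.1483, -0.0011], 0.39)]
top ball_mount [([0.467, -0.0464, -0.002], 0.89), ([0.4273, -0.2853, 0.0045], 0.7)]
top tongue [([0.4677, -0.0477, 0.031], 0.78)]
top latch_grip outline 0.48 286 284 304 221 243
top latch_grip outline 0.44 687 283 308 197 243
top tongue outline 0.82 651 282 308 197 244
0.8
```

View pics/scene0.png

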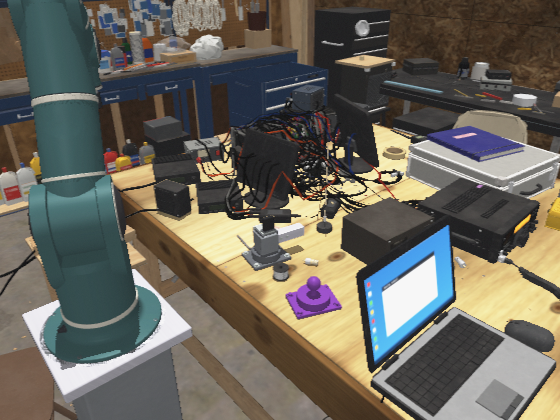

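View pics/top0.png

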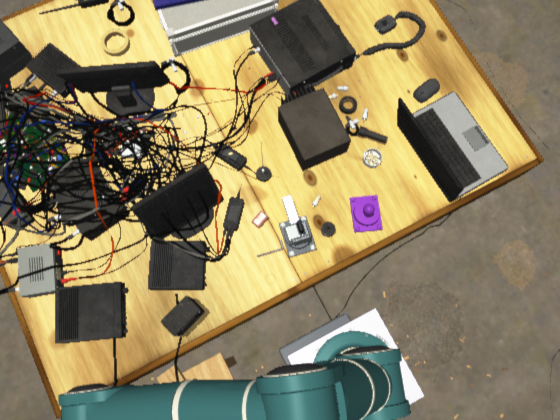

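The grey tongue is on the grey mount: scene (265,240), top (296,235), with its stub running to top (290,200). The purple mount at scene (314,295), top (367,212) has no coupler and is the look-alike to leave alone. The thin antenna stands at top (263,173). Next I compute the stub direction, make the confirming crop and locate the bystanders.

```bash
cat > h.py <<'E'
import numpy as np,cv2
def ray(p,u,v,z):
    E=np.array(p["extrinsics"]);K=np.array(p["K"])
    d=np.linalg.inv(K)@[u,v,1]; d=np.array([d[0],-d[1],-d[2]])
    R,t=E[:3,:3],E[:3,3]; c=-R.T@t; w=R.T@d
    return c+w*(z-c[2])/w[2]
def proj(p,X):
    E=np.array(p["extrinsics"]);K=np.array(p["K"])
    c=E[:3,:3]@X+E[:3,3]; q=K@[c[0],-c[1],-c[2]]; return q[:2]/q[2]
E
python3 - <<'E'
from plant import env
from h import *
p=env.camera("top")
print(p.keys())
o=env.outline_of("tongue",p)[0]["pixels"]
r,c=np.nonzero(o)
P=np.array([ray(p,u,v,0.075)[:2] for u,v in zip(c,r)])
(cx,cy),(w,h),a=cv2.minAreaRect(P.astype(np.float32)*1000); print("rect",cx,cy,w,h,a)
m=P.mean(0); S=np.linalg.svd(P-m,full_matrices=False)[2][0]; print("axis",m,S,np.degrees(np.arctan2(S[1],S[0])))
a=ray(p,290,198,.075);b=ray(p,297,236,.12);print(a,b)
for q in ("mag_mount","small_speaker","flashlight","fuse_box","solder_spool","hex_key","parts_tin","coax_adapter0"):
    print(q,[(np.round(d["location"],3).tolist(),round(d["conf"],2)) for d in env.spot_point(q,p)][:2])
print("origin",proj(p,np.zeros(3)))
im=p["image"]; cv2.imwrite("pics/crop1.png",cv2.resize(im[150:280,220:400],None,fx=4.2,fy=4.2,interpolation=cv2.INTER_CUBIC))
print(env.read_tool_rot(),env.read_clock())
E
```

```text
dict_keys(['image', 'K', 'extrinsics', 'shot'])
rect 509.5721435546875 -47.698516845703125 69.22378540039062 159.04818725585938 79.73820495605469
axis [ 0.49604137 -0.04745483] [-0.9730822   0.23045832] 166.67594381429595
[ 0.57617536 -0.07627001  0.075     ] [ 0.4492814  -0.03187634  0.12      ]
mag_mount [([0.707, -0.048, -0.0], 0.64)]
small_speaker [([0.4, 0.389, 0.003], 0.97)]
flashlight []
fuse_box [([0.573, 0.038, -0.002], 0.71)]
solder_spool [([0.439, -0.147, -0.002], 0.58), ([0.586, -0.4, 0.0], 0.45)]
hex_key [([0.477, 0.053, 0.001], 0.58)]
parts_tin [([0.586, -0.398, 0.004], 0.83)]
coax_adapter0 [([0.547, -0.152, -0.002], 0.4)]
origin [355.13270141 375.1776118 ]
[[-9.17236439e-01  3.98343211e-01  1.70664123e-05]
 [ 3.98343208e-01  9.17236436e-01 -9.33692738e-05]
 [-5.28469516e-05 -7.88434108e-05 -9.99999995e-01]] 1.3
```

View pics/crop1.png

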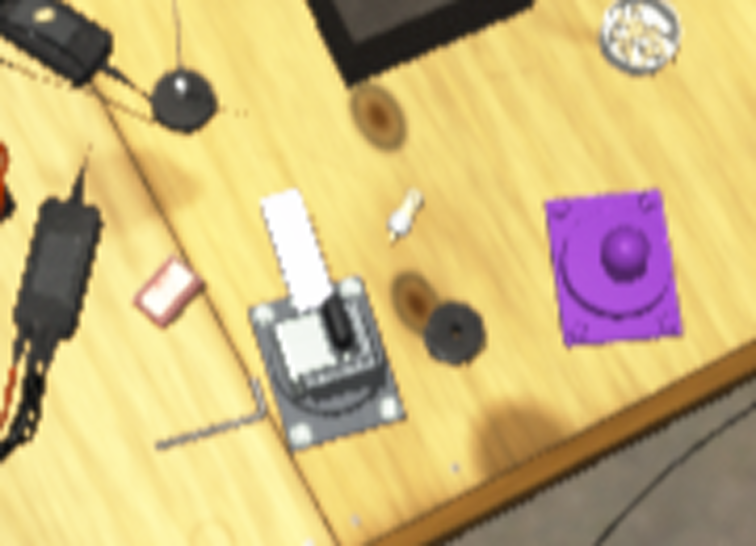

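The crop confirms it: the grey mount at crop (335,340) carries the coupler, with the black grip at (340,325). The purple mount at (620,255) is bare. The stub yaw is about -13°, so the latch pull is roughly +y. I'll move above it and look with the wrist camera.

```bash
cat >> h.py <<'E'
def rot(yaw): # tool down, tool y along latch +y
    y=np.array([-np.sin(yaw),np.cos(yaw),0]);z=np.array([0,0,-1.]);return np.column_stack([np.cross(y,z),y,z])
E
python3 - <<'E'
from plant import env
from h import *
R=rot(np.radians(-14))
t=env.read_tool_pos(); env.movel([t[0],t[1],0.38],v=0.3)
env.reach([0.47,-0.05,0.32],R)
print(env.read_clock(),env.read_tool_pos(),env.read_joints())
p=env.camera("wrist"); cv2.imwrite("pics/w1.png",p["image"])
for q in ("latch_grip","coupler_foot","tongue"):
    print(q,[(np.round(d["location"],4).tolist(),round(d["conf"],2)) for d in env.spot_point(q,p)])
    o=env.outline_of(q,p)
    for d in o[:2]:
        r,c=np.nonzero(d["pixels"]); print("outline",round(d["conf"],2),len(r),c.min(),c.max(),r.min(),r.max())
np.savez("w1.npz",K=p["K"],extrinsics=p["extrinsics"],image=p["image"])
E
```

```text
4.3083 [ 0.47023107 -0.04931245  0.32001721] [-0.65372781  0.05966877  0.73028461  1.88042231 -0.04229168  1.2169447
  1.41784122]
latch_grip [([0.471, -0.0584, 0.1211], 0.66)]
outline 0.78 1876 265 313 149 207
coupler_foot []
outline 0.65 4687 254 313 146 267
tongue [([0.4696, -0.0497, 0.0304], 0.64)]
```

View pics/w1.png

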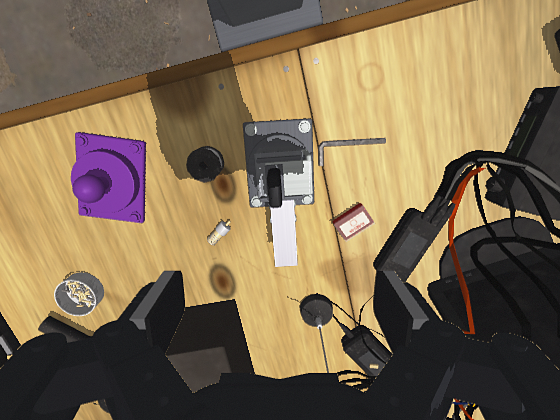

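The wrist view shows the black grip at about (274,187) and the white stub running from (284,205) to (286,266). The spool is at (205,163). Now I refine yaw and grip position from the pixels.

Run:
```python
from h import *
p=np.load("w1.npz"); im=p["image"].astype(int)
# stub: light & unsaturated
hsv=cv2.cvtColor(p["image"],cv2.COLOR_BGR2HSV)
m=(hsv[...,2]>180)&(hsv[...,1]<40); m[:208]=0;m[270:]=0;m[:,:262]=0;m[:,304:]=0
r,c=np.nonzero(m)
rect=lambda P:cv2.minAreaRect((P*1000).astype(np.float32))
for z in (.07,.088):
    P=np.array([ray(p,u,v,z)[:2] for u,v in zip(c,r)]); print("stub",z,len(r),rect(P))
ed=[]
for row in range(212,262,4):
    cc=np.nonzero(m[row])[0]; ed.append((row,cc.min(),cc.max()))
E=np.array(ed)
for k in (1,2):
    a=np.polyfit(E[:,0],E[:,k],1); q0=ray(p,np.polyval(a,212),212,.085);q1=ray(p,np.polyval(a,262),262,.085); d=q1-q0
    print("edge",q0[:2],q1[:2],np.degrees(np.arctan2(d[1],d[0])))
# grip: black
g=(im.max(2)<60).astype(np.uint8); g[:150]=0;g[212:]=0;g[:,:255]=0;g[:,295:]=0
n,l,s,_=cv2.connectedComponentsWithStats(g); k=1+s[1:,4].argmax(); print(s[k])
cam=-p["extrinsics"][:3,:3].T@p["extrinsics"][:3,3]; print("cam",cam)
big=cv2.resize(p["image"][110:275,235:340],None,fx=5.5,fy=3.6*1.0,interpolation=cv2.INTER_CUBIC)
def dr(c,yaw,pts,col,zs):
    for z in zs:
        Q=[proj(p,np.array([c[0]+np.cos(yaw)*a-np.sin(yaw)*b,c[1]+np.sin(yaw)*a+np.cos(yaw)*b,z])) for a,b in pts]
        Q=np.array([((u-235)*5.5,(v-110)*3.6) for u,v in Q]).astype(np.int32); cv2.polylines(big,[Q],True,col,1)
yaw=np.radians(-13.5)
for c,col in (((0.4725,-0.056),(0,0,255)),):
    dr(c,yaw,[(18,7),(18,-7),(-18,-7),(-18,7)],col,(.1,.144)) if 0 else dr(c,yaw,[(.018,.007),(.018,-.007),(-.018,-.007),(-.018,.007)],col,(.1,.144))
    f=np.array(c)-[np.cos(yaw)*.006+np.sin(yaw)*.006,np.sin(yaw)*.006-np.cos(yaw)*.006]
    dr(f,yaw,[(.028,.028),(.028,-.028),(-.028,-.028),(-.028,.028)],(0,255,0),(.088,))
    dr(f,yaw,[(.123,.015),(.123,-.015),(.028,-.015),(.028,.015)],(255,0,0),(.07,.085))
cv2.imwrite("pics/w1o.png",big)
```

```text
stub 0.07 1360 ((552.0093383789062, -62.9004020690918), (31.75653839111328, 81.19682312011719), 79.24481201171875)
stub 0.088 1360 ((544.85302734375, -61.42182159423828), (30.299419403076172, 77.47117614746094), 79.24481964111328)
edge [ 0.51011501 -0.06893129] [ 0.57606605 -0.08038413] -9.851554380829462
edge [ 0.51686607 -0.04169918] [ 0.58261087 -0.05397572] -10.577045453271133
[259 164  24  43 561]
cam [ 0.39604392 -0.03067611  0.46229201]
```

View pics/w1o.png

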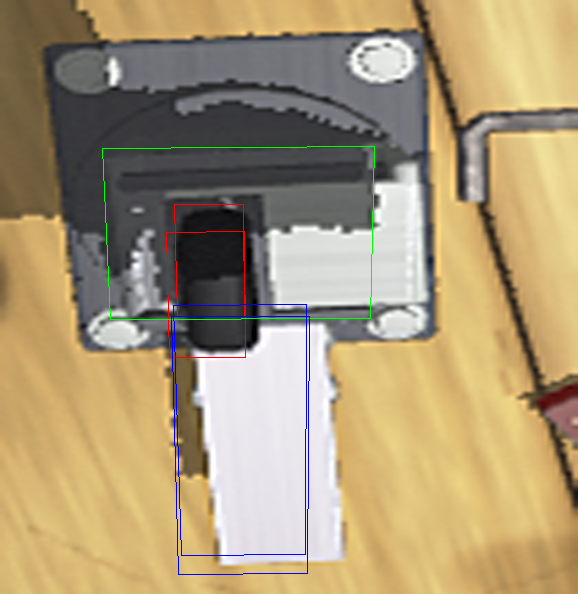

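The overlay gives yaw ≈ -10.4° and a grip centre about 2.4 mm further +y, at (0.472, -0.0535). That agrees with the foot at (0.467, -0.0465) and the stub midline. I'll descend and close.

Run:
```python
from plant import env
from h import *
R=rot(np.radians(-10.4)); c=[0.472,-0.0535]
env.move_gripper(0.05,f_grip=70)
env.reach([*c,0.20],R)
print(env.read_ft_force())
print(env.movel([*c,0.105],v=0.08,until_force=8), env.read_tool_pos(), env.read_ft_force())
p=env.camera("wrist"); cv2.imwrite("pics/w2.png",p["image"])
env.move_gripper(0.0,f_grip=70)
print(env.read_grip_width(),env.read_gripper_force(),env.read_ft_force(),env.read_ft_torque(),env.read_tool_pos(),env.read_clock())
p=env.camera("wrist"); cv2.imwrite("pics/w3.png",np.hstack([cv2.imread("pics/w2.png")[60:,100:460],p["image"][60:,100:460]]))
```

```text
[ 0.46937027 -0.18298204  1.08709259]
False [ 0.47227935 -0.05351157  0.1054058 ] [0.45461141 0.30275294 0.84481433]
0.012819461159691174 70.02516746520996 [-0.87484562  0.59909764  3.35646821] [ 0.09322164  0.10388243 -0.08521548] [ 0.47210432 -0.05351783  0.10515374] 7.45
```

View pics/w3.png

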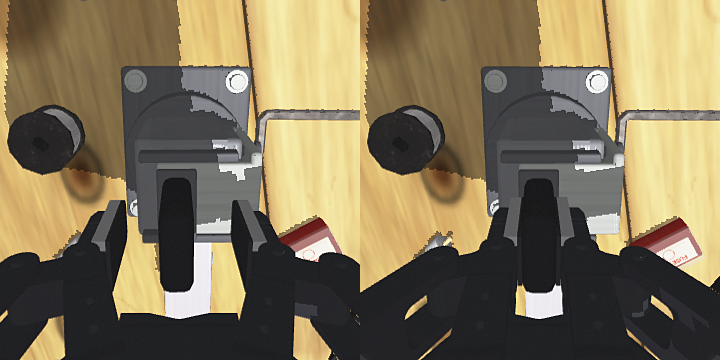

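The pads hold the grip squarely (right half, around (540,230)), it is centred, and the width reads 12.8 mm. Now I pull along +y, watching the force.

Run:
```python
from plant import env
from h import *
y=rot(np.radians(-10.4))[:,1]; t0=np.array(env.read_tool_pos())
np.save("t0.npy",t0)
def rep(s):
    print(s,"trav mm",np.round(1000*(np.array(env.read_tool_pos())-t0),2),"along",round(1000*(np.array(env.read_tool_pos())-t0)@y,2),"F",np.round(env.read_ft_force(),1),"Fy",round(np.dot(env.read_ft_force(),y),1),"T",np.round(env.read_ft_torque(),2),round(env.read_grip_width()*1000,2),env.read_clock())
for d in (.012,.022):
    print(env.movel(t0+d*y,v=0.04,until_force=20)); rep(d)
print(env.movel(t0+.032*y,v=0.02,until_force=9)); rep("end")
p=env.camera("wrist"); cv2.imwrite("pics/w4.png",p["image"])
```

```text
False
0.012 trav mm [ 2.15 11.85 -0.02] along 12.04 F [-1.  -3.3  4.5] Fy -3.4 T [-1.08  0.42 -0.07] 12.9 7.95
False
0.022 trav mm [ 3.88 21.42 -0.05] along 21.77 F [-1.1 -5.6  1.5] Fy -5.7 T [-1.31  0.41 -0.08] 13.18 8.35
True
end trav mm [ 4.79 26.43 -0.15] along 26.86 F [-0.8 -5.7  5.9] Fy -5.8 T [-1.45  0.28  0.01] 12.91 8.75
```

View pics/w4.png

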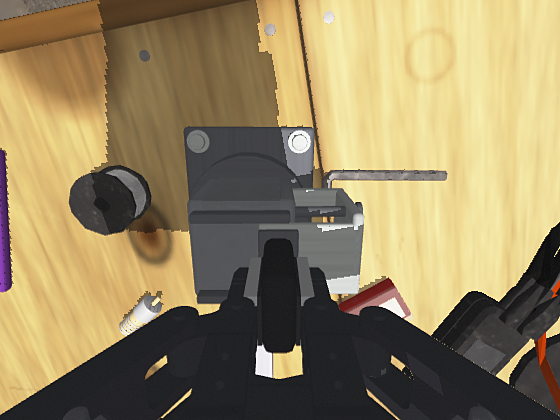

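The latch slide is out with a 26.9 mm pull (25 mm travel plus 2 mm play), and the force step shows it is at the stop. Now a monitored lift straight up.

Run:
```python
from plant import env
from h import *
y=rot(np.radians(-10.4))[:,1]; t0=np.load("t0.npy"); b=np.array(env.read_tool_pos())
def rep(s):
    d=np.array(env.read_tool_pos())-t0
    print(s,"along",round(1000*d@y,2),"up",round(1000*d[2],1),"F",np.round(env.read_ft_force(),1),"T",np.round(env.read_ft_torque(),2),round(env.read_grip_width()*1000,2),env.read_clock())
for h in (.006,.02,.04,.06,.105):
    s=env.movel([b[0],b[1],t0[2]+h],v=0.04,until_force=25); rep((h,s))
    if s: break
env.pause(0.5); rep("hold")
p=env.camera("scene"); q=env.camera("wrist")
print(env.spot_point("coupler_foot",p),env.spot_point("latch_grip",p))
cv2.imwrite("pics/s5.png",np.hstack([cv2.resize(p["image"][150:290,200:340],(400,400),interpolation=cv2.INTER_CUBIC),q["image"][10:410,80:480]]))
```

```text
(0.006, False) along 26.25 up 5.8 F [-2.9 -5.6 -1.8] T [-1.5   0.56 -0.04] 13.05 9.1083
(0.02, False) along 26.27 up 19.8 F [-1.8 -5.2 -0.8] T [-1.62  0.65 -0.01] 13.09 9.6083
(0.04, False) along 26.36 up 40.2 F [-1.9 -3.4  6.6] T [-1.74  0.76 -0.  ] 13.25 10.2583
(0.06, False) along 27.09 up 59.9 F [-0.3  0.3 -5.2] T [-0.04  0.07 -0.05] 13.02 10.9083
(0.105, False) along 26.82 up 104.8 F [-0.  -0.2 -4.7] T [-0.01  0.03  0.01] 13.23 12.1833
hold along 26.82 up 105.0 F [ 0.2  0.4 -4.9] T [-0.05 -0.01 -0.01] 13.16 12.6833
[{'location': [0.4756, -0.0228, 0.1361], 'conf': 0.68}] [{'location': [0.4797, -0.0292, 0.2246], 'conf': 0.46}]
```

View pics/s5.png

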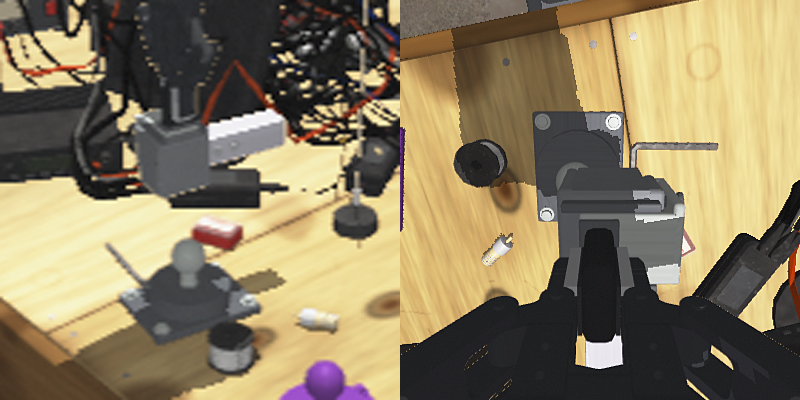

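The coupler hangs level above the bare ball: coupler at (170,155), ball at (187,250). Its underside is at z ≈ 0.135, about 55 mm over the ball top, the load reads about 5 N, and the bystanders are undisturbed. I'm handing in.

Run:
```python
from plant import env
print(abs(env.read_qvel()).max(), env.read_grip_width()); print(env.finish_job())
```

```text
0.002489887117828989 0.013371444907601884
the job is handed in; nothing more can be done
None
```

The tongue is uncoupled: I pulled the latch to its stop, lifted it straight off the ball, and handed in at about 13 s with it held level and still, its underside about 55 mm above the ball top (no verdict was returned).

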